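# Make up the accessory kits for two marking lasers

### The arm

A 6-joint arm with a two-finger parallel gripper is mounted at the origin on the work surface. World frame = base frame: x ahead of the robot, y to its left, z up, the work surface at z = 0. Lengths are in m, angles in degrees, forces in N, time in s.
With the tool pointing down it reaches from about 0.35 to 0.875 m from the base axis. Payload 4.2 kg.
Tool frame: the origin (TCP) lies at the very end of the fingers, on their centre line; the grasp point (between the pads) lies 19 mm behind it; z points along the fingers, y is the line along which they close (so a half turn about z gives the same grasp; the last joint's range is limited). The gripper opens to 87 mm and grips with 3 to 60 N. Pads are 19 mm wide; open, the fingers measure 117 mm over their backs; the gripper's body (75 mm by 190 mm) begins 51 mm behind the grasp point.
Start: joints at [-59.897, 22.042, 0.453, 0, -68.411, -14.817], TCP at [0.165, -0.603, 0.197] pointing down, gripper open.
Joint ranges: [-179.83, 179.83], [-69.29, 118.12], [-61.27, 80.66], [-181.25, 117.63], [-171.15, -9.14], [-177.46, 177.46]. Speed limits (degrees/s): [159.86, 159.86, 180, 180, 180, 180].

### API

Orientations are given as a 3x3 rotation matrix whose columns are the frame's x, y, z axes.
In Python, from station import sense, optics, r gives the robot as it stands. The module is installed in compiled form; this text tells all that it offers.
- The arm moves only by the shell command python3 -m pendant 'ROWS' [OPENING]. ROWS is JSON, a list that holds one entry, the list of rows, each a list of 4 numbers: the shift along the tool's x, y, z normalised to -1 to 1, where 1 is 100 mm, then the turn about the tool's z normalised to -1 to 1, where 1 is 2 rad. A call has 1 to 8 rows; each row is the pose to reach, as a shift and turn from the pose commanded when the call began, along the tool's axes at that moment; what a row does not reach only later rows make up. A row lasts 1/10 s, in which the tool goes at most 50 mm and 8.59 degrees, less where a joint would pass 70% of its speed; a pose out of reach is approached as far as the arm can. A call with a number of a shift or a turn outside -1 to 1 is refused whole. A call with a gripper value outside its range is refused whole. OPENING is the closure, from 0 (fully open) to 1 (shut), set as the call begins (- or left out, the last holds). The fingers move at their own pace and stop on an object; the grip force is fixed at half the most. Time passes only in rows, so rows that repeat a pose let the fingers close. It gives the time, the measured TCP pose, the force, the opening and the grip force at its end, in the units of the state.
- sense(): the state, without advancing time (a new reading comes with each control period).
- optics.capture(name): name is "side" or "top"; returns the picture (420x560x3 uint8, red, green, blue); there is no depth.
- optics.get_calibration(name): a dict with "camera_matrix" (3x3 intrinsics, pixels), "distortion" ([k1, k2, p1, p2, k3] as OpenCV has them; the pictures are not rectified), "camera_from_world" (4x4, takes a point from world to camera coordinates). Camera axes: x right, y down, z forward; pixel columns grow to the right and rows downward; lengths in m; the calibration is good to about 2 mm. A picture is of the moment at which its call begins. get_calibration takes no time and is no camera call.
- r.finish_job(): hands the job in; it is judged then, once.
The state is a dict: "time_s": time; "joints": joint angles; "joint_velocities": joint speeds; "effort": joint torques, N m; "tcp_pos": TCP position; "ee_rot": TCP orientation; "wrist_force": force on the tool from outside, world axes, zero at the start; "moment": the same for the moment, N m; "gripper_width": opening from 0.0 (shut) to 1.0 (fully open); "gripper_force": force on a finger pad.
Only numpy, scipy, OpenCV 4.12 (cv2) and the standard library are available. Lean on these libraries where they do the work, as an engineer would, in place of code of your own. Each camera call takes 0.05 s, during which the arm holds its last target. There are 200 camera calls.

### The job

Make up the two accessory kits for the marking lasers that ship today. The flat-work kit goes in the long carton with three pockets: the squat wide lens in the large round pocket, the angle stop in the rectangular pocket and the hold-down weight in the small round pocket; the round-work kit goes in the short carton with two pockets: the tall slim lens in the round pocket and the V-block in the rectangular one. Stand each piece upright and fully down on its pocket's floor, set the lenses down gently rather than dropping them, and leave the bottle, the levelling foot and the screwdriver alone.

Things in the scene. Friction and masses are not known exactly. Their poses are not given: they have to be found in the camera images.
- three_pocket_carton: Long cardboard tray, fixed, 268 x 108 mm (y, x), 18 mm high, filled flush with rigid white foam; pockets 13 mm deep, floors 5 mm above the bench, centres at x = 0: large round (diameter 76) at y +80 mm, rectangular (x 56, y 80) at y -10, small round (diameter 56) at y -90. Lid flap beyond the +x side slopes 90 mm down to the bench. Origin: centre of underside; y along the pockets, z up.
- two_pocket_carton: Short cardboard tray, fixed, 200 x 108 mm (y, x), 18 mm high, filled flush with rigid white foam; pockets 13 mm deep, floors 5 mm above the bench, centres at x = 0: round (diameter 76) at y +46 mm, rectangular (x 56, y 80) at y -44. Lid flap beyond the +x side slopes 90 mm down to the bench. Origin: centre of underside; y along the pockets, z up.
- wide_lens: Squat wide scan lens standing on its grey thread cap, glass up: black barrel 60 mm in diameter from 8 to 37 mm up, 42 mm high over all, cap diameter 55 mm, ring round the glass 54 mm. Delicate: set it down, do not drop it. About 300 g. Origin at the centre of the underside, z up; round, so its yaw means nothing.
- slim_lens: Tall slim scan lens standing on its grey thread cap, glass up: black barrel 44 mm in diameter from 8 to 54 mm up, 60 mm high over all, cap diameter 39 mm, ring round the glass 39 mm. Delicate: set it down, do not drop it. About 220 g. Origin at the centre of the underside, z up; round, so its yaw means nothing.
- v_block: Aluminium V-block standing on its base, groove up: 36 mm wide (x), 60 mm long (y), 40 mm high; the V groove runs along y, 28 mm wide at the top and 14 mm deep, leaving flat outer sides at x = -18 and +18 mm, full height. About 220 g. Origin at the centre of the underside, z up.
- angle_stop: Aluminium angle stop (L-shaped bracket) standing on its foot: foot plate 40 mm (x) by 60 mm (y), 8 mm thick, with two screw holes; upright wall 10 mm thick (from x = +10 to +20 mm), 60 mm long (y), top 46 mm above the underside. About 140 g. Origin at the centre of the foot's underside, z up. It may stand in a pocket either way round.
- hold_down_weight: Steel hold-down weight: round foot 40 mm in diameter and 22 mm high, waist 14 mm in diameter, knurled knob 26 mm in diameter from 36 to 52 mm high (top). About 280 g. Origin at the centre of the underside, z up; round.
- cleaner_bottle: Bystander: white bottle of lens cleaner, 48 mm in diameter, 120 mm high, standing to the right of the work. Belongs to no kit. Origin at the centre of the underside.
- levelling_foot: Bystander: machine foot, black rubber disc 52 mm in diameter with an upright steel stud 10 mm in diameter, 70 mm high over all, to the right of the work. Belongs to no kit. Origin at the centre of the underside.
- screwdriver: Bystander: screwdriver lying on the bench on the left, about along x, up to 30 mm high. Belongs to no kit. Origin under its middle.
Things that resemble listed ones, but are neither listed nor needed, are in the scene too. What is shaped like the hold_down_weight but pink or red is not meant.

How it is judged (in metres and radians):
At the end, for the whole second after the job is handed in: Each of the five pieces in its own pocket, on the floor (underside under 8 mm), upright within 0.1 rad, released, at rest; from the pocket centre in x and y: wide lens and weight 9.5 mm, slim lens 17.5 mm, V-block 11.5 mm, angle stop 9.5 mm across and 11.5 mm along (x of wide_lens in the frame of three_pocket_carton between -0.0095 and 0.0095 m and y of wide_lens in the frame of three_pocket_carton between 0.0705 and 0.0895 m and z of each of wide_lens, angle_stop, hold_down_weight in the frame of three_pocket_carton below 0.008 m and angle between each of wide_lens, angle_stop, hold_down_weight, slim_lens, v_block's own z axis and vertical below 0.1 rad and linear speed of each of wide_lens, angle_stop, hold_down_weight, slim_lens, v_block below 0.02 m/s and angular speed of each of wide_lens, angle_stop, hold_down_weight, slim_lens, v_block below 0.2 rad/s and x of angle_stop in the frame of three_pocket_carton between -0.0095 and 0.0095 m and y of angle_stop in the frame of three_pocket_carton between -0.0215 and 0.0015 m and x of hold_down_weight in the frame of three_pocket_carton between -0.0095 and 0.0095 m and y of hold_down_weight in the frame of three_pocket_carton between -0.0995 and -0.0805 m and x of slim_lens in the frame of two_pocket_carton between -0.0175 and 0.0175 m and y of slim_lens in the frame of two_pocket_carton between 0.0285 and 0.0635 m and z of each of slim_lens, v_block in the frame of two_pocket_carton below 0.008 m and x of v_block in the frame of two_pocket_carton between -0.0115 and 0.0115 m and y of v_block in the frame of two_pocket_carton between -0.0555 and -0.0325 m); the robot touches nothing.
It fails at once if the wide lens is let fall (more than about 20 mm, 0.6 m/s) instead of being set down (linear speed of wide_lens above 0.6 m/s and contact force between the fingers and wide_lens below 0.1 N).
It fails at once if the slim lens is let fall (more than about 20 mm, 0.6 m/s) instead of being set down (linear speed of slim_lens above 0.6 m/s and contact force between the fingers and slim_lens below 0.1 N).
It fails at once if the cleaner bottle is moved by more than 20 mm (distance of cleaner_bottle from where it was at the start of the episode above 0.02 m).
It fails at once if the levelling foot is moved by more than 20 mm (distance of levelling_foot from where it was at the start of the episode above 0.02 m).
It fails at once if the screwdriver is moved by more than 20 mm (distance of screwdriver from where it was at the start of the episode above 0.02 m).
It also fails if it takes over 109 s, if anything falls off the work surface, if the arm or the gripper's body presses on something with over 40 N, if the wrist force passes 120 N, or if a joint passes its speed limit or range.

## Working session

There is one attempt and no reset: what is moved stays moved. The work goes in short steps, Python scripts to look and compute and a shell command to move; the robot and the scene stay as the last step left them, time stands still between calls to the robot, and variables do not carry over. Pictures are saved under pics/ and viewed, at most 14 in all, crops included, and the job is handed in when it is done.

```bash
mkdir -p pics; python3 - <<'E'
from station import sense, optics, r
import cv2
for n in("top","side"):
    im=optics.capture(n); cv2.imwrite(f"pics/{n}0.png",im[:,:,::-1]); 
    c=optics.get_calibration(n); print(n,c)
s=sense(); print(s["time_s"],s["tcp_pos"],s["ee_rot"],s["gripper_width"])
E
```

```text
top {'camera_matrix': array([[508.48752381,   0.        , 283.75437485],
       [  0.        , 508.48752381, 209.84664888],
       [  0.        ,   0.        ,   1.        ]]), 'distortion': array([-0.04923033,  0.        ,  0.        ,  0.        ,  0.        ]), 'camera_from_world': array([[ 3.22348321e-03, -9.99979271e-01,  5.57374207e-03,
        -9.83160859e-04],
       [-9.89227418e-01, -4.00445831e-03, -1.46332091e-01,
         4.86693409e-01],
       [ 1.46351377e-01, -5.04199943e-03, -9.89219820e-01,
         1.19693870e+00],
       [ 0.00000000e+00,  0.00000000e+00,  0.00000000e+00,
         1.00000000e+00]])}
side {'camera_matrix': array([[483.51232449,   0.        , 273.36226948],
       [  0.        , 483.51232449, 209.09013197],
       [  0.        ,   0.        ,   1.        ]]), 'distortion': array([-0.02546481,  0.        ,  0.        ,  0.        ,  0.        ]), 'camera_from_world': array([[ 0.92058711, -0.38985083, -0.02314534, -0.42041181],
       [-0.20977106, -0.44361982, -0.87131943,  0.14664168],
       [ 0.32941687,  0.80698066, -0.49017011,  1.15427967],
       [ 0.        ,  0.        ,  0.        ,  1.        ]])}
0.1 [ 0.16464309 -0.60234408  0.19578393] [[-9.64651645e-01 -2.63527690e-01 -6.00929238e-04]
 [-2.63528355e-01  9.64649944e-01  1.81397897e-03]
 [ 1.01652668e-04  1.90821969e-03 -9.99998174e-01]] 1.00028747159806
```

View pics/top0.png

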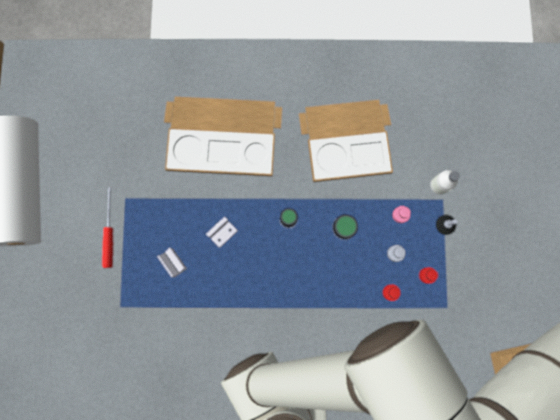

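View pics/side0.png

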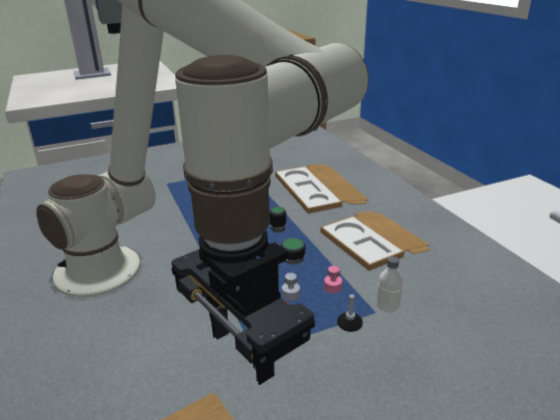

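Top: lenses at (289,217) small and (345,226) large. Metal blocks at (222,232) with two dots and (172,262). Grey weight at (397,254); the lookalikes are pink (402,214), red (429,275) and red (391,292). Long carton at (220,152), short at (350,156). Candidates: weight = grey (397,254), not the pink or red ones; angle stop = (222,232) or (172,262), the other being the V-block; slim lens = (289,217), wide = (345,226). I'll check these in a crop.

```bash
python3 - <<'E'
import cv2,numpy as np
t=cv2.imread("pics/top0.png")
a=cv2.resize(t[195:305,140:320],(800,489),interpolation=cv2.INTER_CUBIC)
cv2.imwrite("pics/c1.png",a)
a=cv2.resize(t[120:190,155:400],(800,229),interpolation=cv2.INTER_CUBIC)
b=cv2.resize(t[195:305,310:470],(540,371),interpolation=cv2.INTER_CUBIC)
o=np.zeros((600,800,3),np.uint8);o[:229]=a;o[229:,:540]=b;cv2.imwrite("pics/c2.png",o)
E
```

```text
(no output)
```

View pics/c1.png

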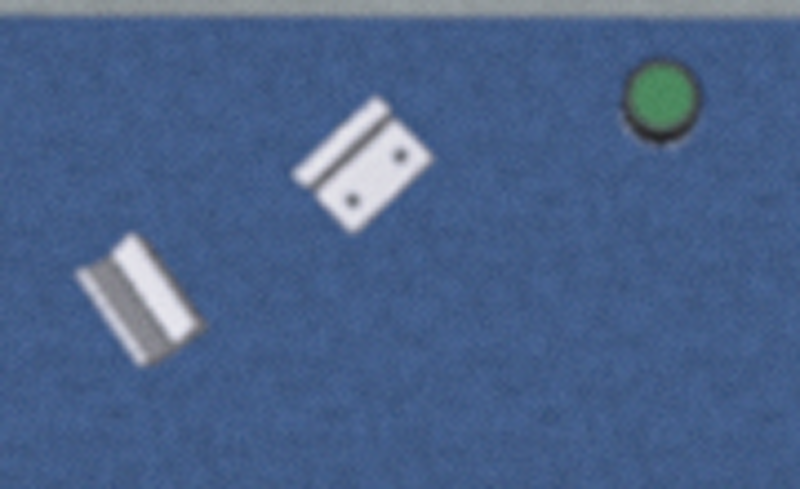

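View pics/c2.png

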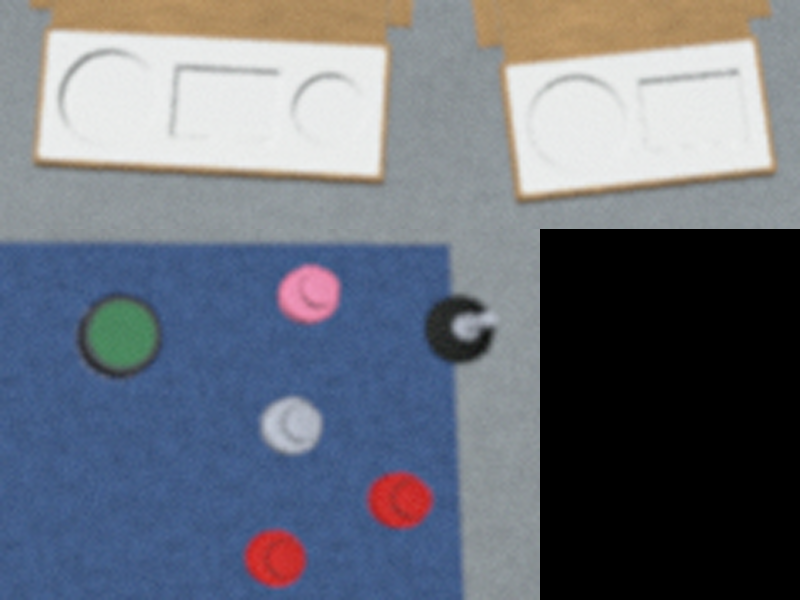

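Confirmed: the block with two screw holes and its wall on the upper left, at (222,232), is the angle stop. The grooved block at (172,262) is the V-block. The grey weight is at (397,254). Now measuring.

```bash
cat > h.py <<'E'
import cv2,numpy as np
from station import sense, optics
def cal(n):
    c=optics.get_calibration(n); return c["camera_matrix"],c["distortion"],c["camera_from_world"]
def cast(px,z,n="top"):
    K,D,T=cal(n); p=cv2.undistortPoints(np.float64(px).reshape(-1,1,2),K,D)[:,0]
    d=np.c_[p,np.ones(len(p))]@T[:3,:3]; o=-T[:3,:3].T@T[:3,3]
    return (o+d*((z-o[2])/d[:,2])[:,None])[:,:2]
def proj(P,n="top"):
    K,D,T=cal(n); return cv2.projectPoints(np.float64(P).reshape(-1,1,3),cv2.Rodrigues(T[:3,:3])[0],T[:3,3],K,D)[0][:,0]
def blobs(m,box,amin=30):
    x0,y0,x1,y1=box; k=np.zeros(m.shape,np.uint8); k[y0:y1,x0:x1]=m[y0:y1,x0:x1]*255
    cs=cv2.findContours(k,cv2.RETR_EXTERNAL,cv2.CHAIN_APPROX_NONE)[0]
    return max(cs,key=cv2.contourArea)
def to(x,y,z,yaw):
    """yaw = world angle of the closing line (tool y), mod 180; prints shift in units of 100 mm and turn in units of 2 rad"""
    s=sense(); R=s["ee_rot"]; d=R.T@(np.array([x,y,z])-s["tcp_pos"])*10
    # angle of tool y seen in tool frame
    v=R.T@np.array([np.cos(np.radians(yaw)),np.sin(np.radians(yaw)),0]); a=np.arctan2(-v[0],v[1])
    a=(a+np.pi/2)%np.pi-np.pi/2
    print("shift",d.round(3),"turn",round(a/2,3),"alt",round((a-np.sign(a)*np.pi)/2,3),"j6",s["joints"][5].round(0),"t",s["time_s"])
E
python3 - <<'E'
from h import *
im=cv2.imread("pics/top0.png"); hsv=cv2.cvtColor(im,cv2.COLOR_BGR2HSV); H,S,V=cv2.split(hsv)
print("cam",-cal("top")[2][:3,:3].T@cal("top")[2][:3,3])
for n,b in(("three",(155,115,285,185)),("two",(300,120,400,190))):
    c=blobs((S<40)&(V>190),b); bx=cv2.boxPoints(cv2.minAreaRect(c)); w=cast(bx,.018)
    print(n,w.mean(0).round(4),np.linalg.norm(w-np.roll(w,-1,0),axis=1).round(3)); 
    i=np.argmax(np.linalg.norm(w-np.roll(w,-1,0),axis=1)); e=np.roll(w,-1,0)[i]-w[i]; e*=np.sign(e[1])
    print("  ydir deg",np.degrees(np.arctan2(e[1],e[0])).round(2)); u=e/np.linalg.norm(e)
    for q in((.08,-.01,-.09) if n=="three" else (.046,-.044)): print("  pocket",q,(w.mean(0)+q*u).round(4))
for n,b,z in(("slim",(270,200,310,235),.059),("wide",(325,205,365,245),.041)):
    c=blobs((H>45)&(H<85)&(S>60),b); (p,r)=cv2.minEnclosingCircle(c); M=cv2.moments(c);p=M["m10"]/M["m00"],M["m01"]/M["m00"]
    print(n,p,cast(p,z).round(4),r)
nb=(S<90)
for n,b,z in(("weight",(380,238,414,270),.018),("vblock",(150,240,195,285),.04),("astop",(200,210,245,253),.0)):
    c=blobs(nb,b); p,r=cv2.minEnclosingCircle(c); bx=cv2.minAreaRect(c)
    ap=cv2.approxPolyDP(c,3,True)[:,0]
    print(n,p,r,cast(p,z).round(4),"rect",bx); print("  poly",ap.tolist(),cast(ap,z).round(4).tolist())
for n,p in(("bottle",(438,187)),("lfoot",(446,225))): print(n,cast(p,0))
E
```

```text
cam [0.30628001 0.00700077 1.25525983]
three [0.6383 0.1622] [0.102 0.264 0.102 0.261]
  ydir deg 87.09
  pocket 0.08 [0.6424 0.2421]
  pocket -0.01 [0.6378 0.1522]
  pocket -0.09 [0.6337 0.0723]
two [ 0.6285 -0.1655] [0.195 0.102 0.193 0.101]
  ydir deg 96.92
  pocket 0.046 [ 0.6229 -0.1198]
  pocket -0.044 [ 0.6338 -0.2091]
slim (288.60842627013625, 216.29491945477074) [[ 0.4678 -0.0107]] 6.9661760330200195
wide (345.79707602339175, 225.64736842105262) [[ 0.4481 -0.1486]] 10.042052268981934
weight (396.0, 253.0) 9.486932754516602 [[ 0.384  -0.2734]] rect ((396.0, 252.5), (17.0, 18.0), 90.0)
  poly [[390, 246], [388, 258], [402, 260], [405, 250], [398, 244]] [[0.4011, -0.2591], [0.3718, -0.2535], [0.367, -0.2876], [0.3914, -0.2957], [0.406, -0.2789]]
vblock (171.5, 261.5) 15.890348434448242 [[0.3605 0.268 ]] rect ((171.1824188232422, 262.1553649902344), (28.364425659179688, 18.715869903564453), 54.462318420410156)
  poly [[168, 247], [157, 258], [173, 277], [186, 267]] [[0.395, 0.2776], [0.3686, 0.3031], [0.3238, 0.2633], [0.3476, 0.233]]
astop (221.0, 231.5) 16.19423484802246 [[0.4371 0.1561]] rect ((221.33937072753906, 231.87332153320312), (20.852853775024414, 27.04144287109375), 47.72631072998047)
  poly [[225, 216], [205, 233], [218, 247], [237, 231]] [[0.4759, 0.1469], [0.4332, 0.1957], [0.3986, 0.1627], [0.4385, 0.1164]]
bottle [[ 0.55196491 -0.38921574]]
lfoot [[ 0.45531168 -0.40542425]]
```

```bash
python3 - <<'E'
from h import *
f=lambda P:np.array(P)/4.444+[139.6,194.6]
ang=lambda a,b:np.degrees(np.arctan2(*(b-a)[::-1]))
w=cast(f([(378,97),(293,173),(308,187),(392,112)]),.046); print("wall",w.mean(0),w.round(4).tolist(),"len dir",ang(w[1],w[0]),ang(w[2],w[3]),np.linalg.norm(w[0]-w[1]))
q=cast(f([(353,234),(432,157)]),.008); print("foot edge",q,ang(q[0],q[1]),q.mean(0))
v=cast(f([(132,233),(200,323),(140,364),(77,271)]),.04); print("v",v.mean(0),v.round(4).tolist(),ang(v[1],v[0]),ang(v[2],v[3]),np.linalg.norm(v-np.roll(v,-1,0),axis=1))
print("knob",cast([(398.2,252.1)],.052))
# grey weight check: sides of the foot mask
to(.384,-.273,.15,-20)
E
```

```text
wall [0.44403711 0.1610486 ] [[0.4686, 0.1426], [0.4272, 0.1875], [0.4197, 0.1792], [0.4605, 0.1349]] len dir -47.325335112652446 -47.41386079952425 0.061080970859451106
foot edge [[0.39737419 0.15915688]
 [0.44029559 0.1162089 ]] -45.01772988657348 [0.41883489 0.13768289]
v [0.36032497 0.27051554] [[0.395, 0.2745], [0.347, 0.2363], [0.325, 0.2678], [0.3744, 0.3035]] 38.481837314908994 35.80270983342098 [0.06135852 0.03843111 0.06094454 0.0355593 ]
knob [[ 0.38405023 -0.2710111 ]]
shift [-2.984  2.598  0.462] turn -0.478 alt 1.093 j6 -15.0 t 0.1
```

```bash
python3 -m pendant '[[[-0.5,0.43,0,0],[-1,0.87,0.1,0],[-1,0.87,0.1,0],[-1,0.87,0.1,0]]]' 0.4; python3 -m pendant '[[[-0.5,0.43,0,0],[-1,0.87,0.1,0],[-1,0.87,0.1,0],[-1,0.87,0.1,0]]]'; python3 -m pendant '[[[-0.5,0.43,0,0],[-0.98,0.86,0.1,0.13],[-0.98,0.86,0.1,0.13],[-0.98,0.86,0.1,0.13],[-0.98,0.86,0.1,0.13]]]'; python3 -c "
from h import *
to(.384,-.272,.025,90)
cv2.imwrite('pics/s1.png',optics.capture('side')[:,:,::-1])"
```

```text
time_s: 0.5
tcp_pos: [0.2395, -0.4892, 0.1861]
ee_rot: [[-0.964, -0.267, -0.001], [-0.267, 0.964, 0.002], [-0.0, 0.002, -1.0]]
wrist_force: [0.6, -0.3, -0.1]
gripper_width: 0.724
gripper_force: 0.0
time_s: 0.9
tcp_pos: [0.3128, -0.3799, 0.1763]
ee_rot: [[-0.964, -0.267, -0.001], [-0.267, 0.964, 0.001], [0.0, 0.001, -1.0]]
wrist_force: [0.2, 0.3, 0.7]
gripper_width: 0.602
gripper_force: 0.0
time_s: 1.4
tcp_pos: [0.3839, -0.2737, 0.1667]
ee_rot: [[-1.0, -0.009, -0.001], [-0.009, 1.0, -0.0], [0.001, -0.0, -1.0]]
wrist_force: [0.5, -0.6, -0.7]
gripper_width: 0.604
gripper_force: 0.0
shift [-0.002  0.017  1.417] turn 0.004 alt -1.566 j6 -74.0 t 1.4
```

View pics/s1.png

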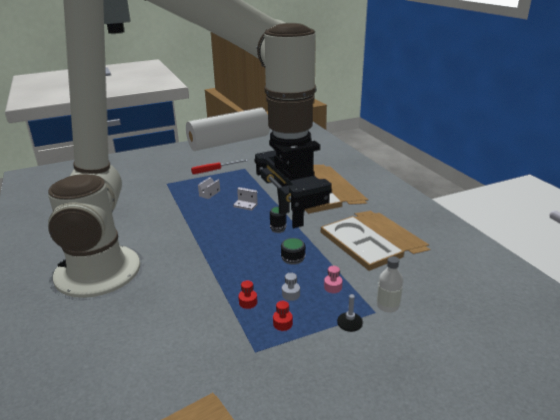

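The side view agrees: the fingers are above the grey weight at (290,288), with the pink one at (333,280) and the reds at (248,295) and (283,316). Descending.

```bash
python3 -m pendant '[[[0,0.01,0.4,0],[0,0.01,0.8,0],[0,0.01,0.8,0],[0,0.01,0.8,0]]]'; python3 -m pendant '[[[0,0,0.3,0],[0,0,0.6,0],[0,0,0.6,0],[0,0,0.6,0]]]'; python3 -m pendant '[[[0,0,0,0],[0,0,0,0],[0,0,0,0],[0,0,0,0],[0,0,0,0],[0,0,0,0],[0,0,0,0]]]' 1;  python3 -m pendant '[[[0,0,-0.3,0],[0,0,-0.8,0],[0,0,-1,0],[0,0,-1,0]]]'; python3 -c "
from h import *
to(.6337,.0723,.130,87)
cv2.imwrite('pics/s2.png',cv2.resize(optics.capture('side')[150:350,180:420,::-1],(720,600)))"
```

```text
time_s: 1.85
tcp_pos: [0.3835, -0.2738, 0.0872]
ee_rot: [[-1.0, -0.006, -0.001], [-0.006, 1.0, -0.001], [0.001, -0.001, -1.0]]
wrist_force: [-0.1, 0.0, 0.4]
gripper_width: 0.603
gripper_force: 0.0
time_s: 2.25
tcp_pos: [0.3851, -0.2735, 0.0286]
ee_rot: [[-1.0, -0.007, 0.002], [-0.007, 1.0, -0.001], [-0.002, -0.001, -1.0]]
wrist_force: [-0.1, -0.5, 0.2]
gripper_width: 0.601
gripper_force: 0.0
time_s: 2.95
tcp_pos: [0.3837, -0.2725, 0.0267]
ee_rot: [[-1.0, -0.007, -0.0], [-0.007, 1.0, 0.0], [0.0, 0.0, -1.0]]
wrist_force: [0.3, 0.3, -0.4]
gripper_width: 0.055
gripper_force: 0.0
time_s: 3.35
tcp_pos: [0.3861, -0.2734, 0.1302]
ee_rot: [[-1.0, -0.007, 0.008], [-0.007, 1.0, -0.003], [-0.008, -0.003, -1.0]]
wrist_force: [1.0, -1.1, 0.5]
gripper_width: 0.005
gripper_force: 0.0
shift [-2.502  3.438  0.011] turn 0.03 alt -1.541 j6 -74.0 t 3.35
```

View pics/s2.png

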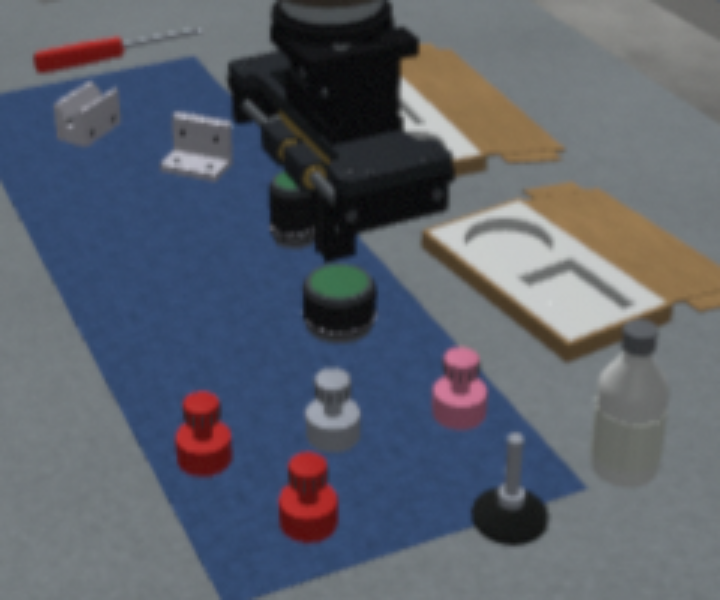

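The close grip missed: the grey weight still stands at side pixel (291,288). I'll check the geometry by projection.

```bash
python3 - <<'E'
from h import *
s=sense(); print(s["tcp_pos"],"side",proj(s["tcp_pos"],"side"),"top",proj(s["tcp_pos"]))
print("weight top",proj([.384,-.272,.052]),"side",proj([[.384,-.272,.052],[.384,-.272,0]],"side"))
def tri(a,b):
    M=[];
    for n,p in(("top",a),("side",b)):
        K,D,T=cal(n); q=cv2.undistortPoints(np.float64([[p]]),K,D)[0,0]; M.append((T[:3],q))
    X=cv2.triangulatePoints(M[0][0],M[1][0],M[0][1].reshape(2,1),M[1][1].reshape(2,1)); return (X[:3]/X[3]).ravel()
print("knob top tri",tri((398.2,252.1),(180+333/3,150+378/3)))
print("wide tri",tri((345.8,225.6),(180+340/3,150+284/3)))
cv2.imwrite("pics/t2.png",optics.capture("top")[:,:,::-1])
E
```

```text
[ 0.38446901 -0.27263123  0.12797817] side [[291.20819931 245.61902504]] top [[406.69456616 249.71780354]]
weight top [[398.61477365 252.12190351]] side [[291.05898589 275.08419317]
 [291.17641595 294.10433701]]
knob top tri [ 0.38413337 -0.27160886  0.04926322]
wide tri [ 0.44774578 -0.14870653  0.03815654]
```

View pics/t2.png

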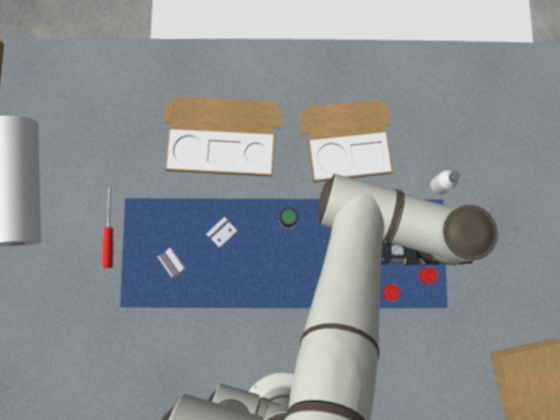

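```bash
python3 - <<'E'
from h import *
print(proj([[0.1646,-.6023,.1958],[0.1646+.2635*.05,-.6023-.9646*.05,.1958],[0.1646-.2635*.05,-.6023+.9646*.05,.1958]],"side"))
s=sense();p=s["tcp_pos"]
print(proj([p+[sx*.01,sy*.014,0] for sx in(-1,1) for sy in(-1,1)],"side").round(0).tolist())
im=optics.capture("side")[:,:,::-1]
a=cv2.resize(im[190:270,230:340],(800,582),interpolation=cv2.INTER_CUBIC); cv2.imwrite("pics/s3.png",a)
E
```

```text
[[243.65219572 369.69283608]
 [267.11496248 394.09577402]
 [222.62158659 347.77812576]]
[[289.0, 251.0], [283.0, 244.0], [298.0, 249.0], [292.0, 242.0]]
```

View pics/s3.png

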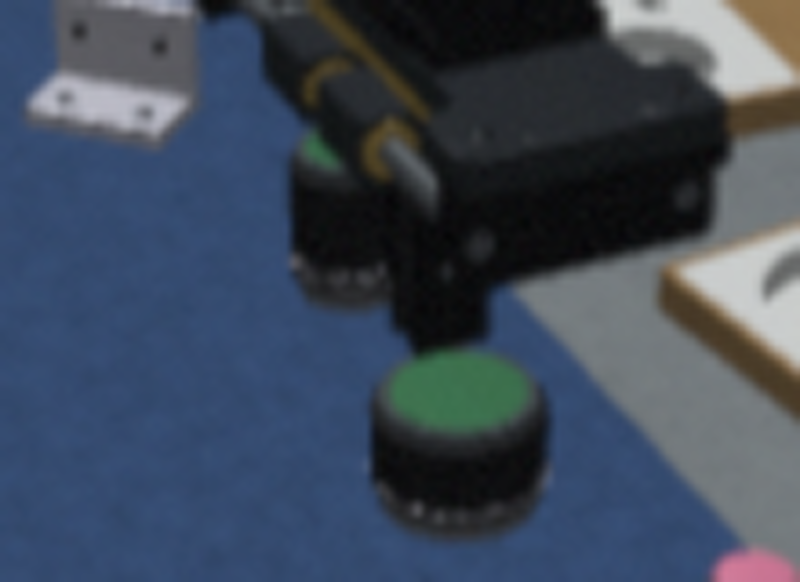

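```bash
python3 - <<'E'
from h import *
t=cv2.imread("pics/t2.png")
a=cv2.resize(t[195:305,340:480],None,fx=5.7,fy=5.4,interpolation=cv2.INTER_CUBIC)
p=sense()["tcp_pos"]
for P,c in((p,(0,255,0)),(p+[0,0,.07],(0,255,255)),(p+[0.0375,-.095,.07],(255,255,0)),(p+[-0.0375,-.095,.07],(255,255,0)),(p+[-0.0375,.095,.07],(255,255,0)),([.384,-.272,.052],(0,0,255))):
    q=proj(P)[0]; cv2.circle(a,(int((q[0]-340)*5.7),int((q[1]-195)*5.4)),4,c,-1)
cv2.imwrite("pics/c3.png",a)
E
```

```text
(no output)
```

View pics/c3.png

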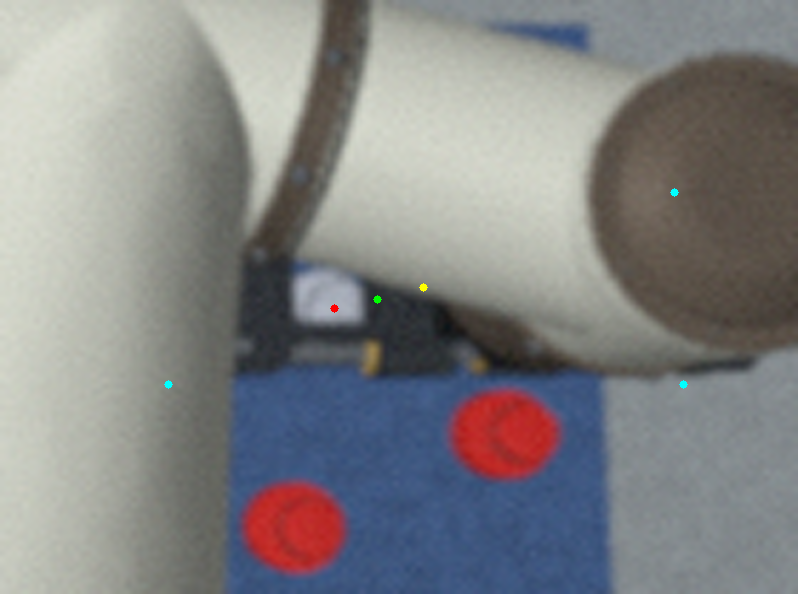

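The body matches laterally, but the fingertips sit about 28 mm higher than the reported TCP. I'll probe the weight's knob top (52 mm) with the closed fingers to calibrate this.

```bash
python3 -m pendant '[[[0,0,0.4,0],[0,0,0.8,0],[0,0,0.98,0],[0,0,0.98,0],[0,0,0.98,0]]]' | egrep 'tcp|force'; for i in 1 2; do python3 -m pendant '[[[0,0,0.01,0],[0,0,0.02,0],[0,0,0.02,0]]]' | egrep 'tcp|wrist' ; done;  python3 -m pendant '[[[0,0,0.01,0],[0,0,0.02,0],[0,0,0.02,0]]]' | egrep 'tcp|wrist'
```

```text
tcp_pos: [0.3824, -0.272, 0.0271]
wrist_force: [0.2, 0.3, -0.8]
gripper_force: 0.0
tcp_pos: [0.3828, -0.2722, 0.0266]
wrist_force: [-1.5, 0.9, 5.2]
tcp_pos: [0.383, -0.2724, 0.0266]
wrist_force: [-4.2, 4.7, 19.8]
tcp_pos: [0.3832, -0.2726, 0.0265]
wrist_force: [-7.9, 8.7, 34.9]
```

```bash
python3 -m pendant '[[[0,0,-0.1,0],[0,0,-0.4,0],[0,0,-0.4,0],[0,0,-0.4,0],[0,0,-0.4,0],[0,0,-0.4,0],[0,0,-0.4,0]]]' 0.4 | egrep 'tcp|width'; python3 -c "
from h import *
to(.384,-.272,.0048,90)
a=cv2.resize(optics.capture('side')[170:310,200:387,::-1],(800,599),interpolation=cv2.INTER_CUBIC); cv2.imwrite('pics/s4.png',a)"
```

```text
tcp_pos: [0.3832, -0.2723, 0.0619]
gripper_width: 0.546
shift [-0.01   0.003  0.571] turn 0.003 alt -1.567 j6 -74.0 t 5.6
```

View pics/s4.png

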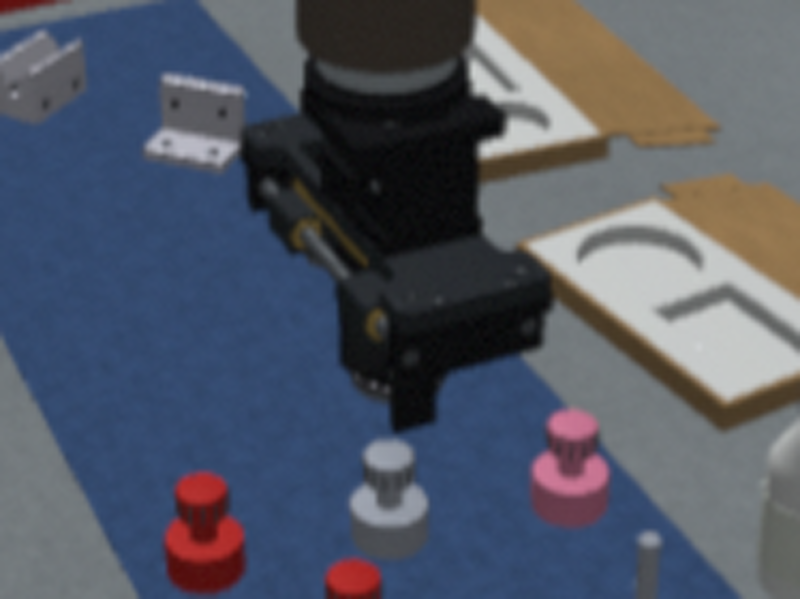

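The weight still stands at (387,500) in the crop, and the open fingers are above it, well placed. Descending with the 25 mm correction.

```bash
python3 -m pendant '[[[0,0,0.3,0],[0,0,0.57,0],[0,0,0.57,0],[0,0,0.57,0]]]'| egrep 'tcp|wrist|width'; python3 -m pendant '[[[0,0,0,0],[0,0,0,0],[0,0,0,0],[0,0,0,0],[0,0,0,0],[0,0,0,0]]]' 1| egrep 'tcp|force|width'; python3 -m pendant '[[[0,0,-0.3,0],[0,0,-0.8,0],[0,0,-1,0],[0,0,-1,0]]]'| egrep 'tcp|force|width'; python3 -c "
from h import *
to(.6337,.0723,.105,87)"
```

```text
tcp_pos: [0.3836, -0.2726, 0.0057]
wrist_force: [0.4, -0.7, -0.1]
gripper_width: 0.603
tcp_pos: [0.3843, -0.2729, 0.0064]
wrist_force: [0.4, -1.7, 3.7]
gripper_width: 0.285
gripper_force: 30.0
tcp_pos: [0.3854, -0.2729, 0.1082]
wrist_force: [0.1, -0.5, -4.0]
gripper_width: 0.287
gripper_force: 30.0
shift [-2.506  3.435  0.042] turn 0.03 alt -1.541 j6 -74.0 t 7.05
```

```bash
for k in 1; do python3 -m pendant '[[[-0.31,0.43,0,0],[-0.63,0.86,0,0],[-0.63,0.86,0,0]]]' >/dev/null; python3 -m pendant '[[[-0.31,0.43,0,0],[-0.63,0.86,0,0],[-0.63,0.86,0,0]]]' >/dev/null; python3 -m pendant '[[[-0.31,0.43,0,0],[-0.63,0.86,0,0],[-0.63,0.86,0,0]]]'>/dev/null; python3 -m pendant '[[[-0.31,0.43,0,0],[-0.62,0.86,0,0.03],[-0.62,0.86,0,0.03],[-0.62,0.86,0,0.03],[-0.62,0.86,0,0.03]]]' | egrep 'tcp|force|width'; done; python3 -c "
from h import *
to(.6337,.0723,.012,87)"
```

```text
tcp_pos: [0.6303, 0.0721, 0.1036]
wrist_force: [-1.0, -0.8, -4.0]
gripper_width: 0.287
gripper_force: 30.0
shift [-0.038  0.005  0.916] turn -0.001 alt 1.57 j6 -114.0 t 8.45
```

```bash
python3 -m pendant '[[[-0.03,0,0.3,0],[-0.03,0,0.6,0],[-0.03,0,0.6,0],[-0.03,0,0.6,0]]]'| egrep 'tcp|force'; python3 -m pendant '[[[0,0,0.1,0],[0,0,0.2,0],[0,0,0.3,0],[0,0,0.32,0],[0,0,0.32,0]]]'| egrep 'tcp|force'; python3 -c "
from h import *
to(.6337,.0723,.011,87)"
```

```text
tcp_pos: [0.6346, 0.0716, 0.0458]
wrist_force: [-0.1, -0.1, -3.1]
gripper_force: 30.0
tcp_pos: [0.6349, 0.073, 0.013]
wrist_force: [0.1, 1.0, -3.5]
gripper_force: 30.0
shift [ 0.012 -0.007  0.02 ] turn -0.0 alt 1.57 j6 -114.0 t 9.35
```

```bash
python3 -m pendant '[[[0,0,0.01,0],[0,0,0.02,0],[0,0,0.03,0],[0,0,0.03,0]]]'| egrep 'tcp|force'; python3 -m pendant '[[[0,0,0,0],[0,0,0,0],[0,0,0,0],[0,0,0,0],[0,0,0,0]]]' 0.45| egrep 'tcp|force|width';  python3 -m pendant '[[[0,0,-0.3,0],[0,0,-0.7,0],[0,0,-1,0],[0,0,-1,0]]]' | egrep 'tcp|force'; python3 -c "
from h import *
to(.448,-.1486,.1,90)"
```

```text
tcp_pos: [0.6358, 0.0731, 0.0115]
wrist_force: [-0.3, -0.1, -0.4]
gripper_force: 30.0
tcp_pos: [0.6355, 0.0731, 0.0109]
wrist_force: [0.1, -0.3, 0.5]
gripper_width: 0.542
gripper_force: 0.0
tcp_pos: [0.6388, 0.0738, 0.1165]
wrist_force: [0.7, -0.4, 1.2]
gripper_force: 0.0
shift [ 1.791 -2.321  0.14 ] turn -0.026 alt 1.545 j6 -114.0 t 10.65
```

```bash
python3 -m pendant '[[[0.3,-0.39,0,0],[0.6,-0.77,0.05,0],[0.6,-0.77,0.05,0]]]' 0 >/dev/null; python3 -m pendant '[[[0.3,-0.39,0,0],[0.6,-0.77,0.05,0],[0.6,-0.77,0.05,0]]]' >/dev/null; python3 -m pendant '[[[0.3,-0.39,0,0],[0.59,-0.78,0.05,-0.02],[0.59,-0.78,0.05,-0.02],[0.59,-0.78,0.05,-0.02],[0.59,-0.78,0.05,-0.02]]]' | egrep 'tcp|width'; python3 -c "
from h import *
to(.448,-.1486,-.0074,90)"
```

```text
tcp_pos: [0.4454, -0.1488, 0.0959]
gripper_width: 1.001
shift [-0.025  0.002  1.033] turn -0.006 alt 1.564 j6 -92.0 t 11.75
```

```bash
python3 -m pendant '[[[-0.02,0,0.3,0],[-0.02,0,0.5,0],[-0.02,0,0.5,0],[-0.02,0,0.5,0]]]'| egrep 'tcp|force';  python3 -m pendant '[[[0,0,0.2,0],[0,0,0.4,0],[0,0,0.53,0],[0,0,0.53,0],[0,0,0.53,0]]]'| egrep 'tcp|force';  python3 -m pendant '[[[0,0,0,0],[0,0,0,0],[0,0,0,0],[0,0,0,0],[0,0,0,0],[0,0,0,0]]]' 1| egrep 'tcp|force|width'; python3 -m pendant '[[[0,0,-0.2,0],[0,0,-0.5,0],[0,0,-0.9,0],[0,0,-0.9,0]]]'| egrep 'tcp|force|width'; python3 -c "
from h import *
to(.6424,.2421,.08,87)"
```

```text
tcp_pos: [0.4473, -0.1486, 0.0459]
wrist_force: [0.4, -0.3, -0.0]
gripper_force: 0.0
tcp_pos: [0.4476, -0.149, -0.0062]
wrist_force: [0.3, -0.4, 0.5]
gripper_force: 0.0
tcp_pos: [0.4465, -0.1491, -0.0069]
wrist_force: [-0.4, 1.0, 3.6]
gripper_width: 0.684
gripper_force: 30.0
tcp_pos: [0.4499, -0.1495, 0.087]
wrist_force: [1.1, -0.2, -3.1]
gripper_width: 0.676
gripper_force: 30.0
shift [-1.877  3.939  0.086] turn 0.02 alt -1.551 j6 -92.0 t 13.65
```

```bash
python3 -m pendant '[[[-0.19,0.39,0,0],[-0.38,0.79,0,0],[-0.38,0.79,0,0]]]' >/dev/null; python3 -m pendant '[[[-0.19,0.39,0,0],[-0.38,0.79,0,0],[-0.38,0.79,0,0]]]' >/dev/null;python3 -m pendant '[[[-0.19,0.39,0,0],[-0.38,0.79,0,0],[-0.38,0.79,0,0]]]' >/dev/null;python3 -m pendant '[[[-0.19,0.39,0,0],[-0.38,0.79,0,0],[-0.38,0.79,0,0]]]' >/dev/null; python3 -m pendant '[[[-0.19,0.39,0,0],[-0.36,0.78,0,0.02],[-0.36,0.78,0,0.02],[-0.36,0.78,0,0.02],[-0.36,0.78,0,0.02]]]' | egrep 'tcp|force|width'; python3 -c "
from h import *
to(.6424,.2421,-.002,87)"
```

```text
tcp_pos: [0.6381, 0.2407, 0.0812]
wrist_force: [0.4, -0.5, -3.4]
gripper_width: 0.68
gripper_force: 30.0
shift [-0.045  0.018  0.832] turn -0.001 alt 1.57 j6 -127.0 t 15.35
```

```bash
python3 -m pendant '[[[-0.04,0.02,0.3,0],[-0.04,0.02,0.5,0],[-0.04,0.02,0.5,0],[-0.04,0.02,0.5,0]]]'| egrep 'tcp|wrist'; python3 -m pendant '[[[0,0,0.1,0],[0,0,0.2,0],[0,0,0.28,0],[0,0,0.3,0],[0,0,0.3,0]]]'| egrep 'tcp|wrist'; python3 -c "
from h import *
to(.6424,.2421,-.002,87)"
```

```text
tcp_pos: [0.6435, 0.2429, 0.033]
wrist_force: [1.4, -0.2, -2.9]
tcp_pos: [0.6433, 0.244, 0.0021]
wrist_force: [0.1, 0.4, -2.1]
shift [ 0.008 -0.019  0.041] turn -0.0 alt 1.57 j6 -127.0 t 16.25
```

```bash
python3 -m pendant '[[[0,0,0.01,0],[0,0,0.02,0],[0,0,0.03,0],[0,0,0.04,0],[0,0,0.05,0],[0,0,0.05,0]]]'| egrep 'tcp|force'; python3 -c "
from h import *
to(.6424,.2421,-.002,87)"
```

```text
tcp_pos: [0.6436, 0.2442, -0.0018]
wrist_force: [-0.7, -0.4, 0.0]
gripper_force: 30.0
shift [ 0.011 -0.021  0.002] turn -0.0 alt 1.57 j6 -127.0 t 16.85
```

Touched down. Releasing and going to the slim lens.

```bash
python3 -m pendant '[[[0,0,0.01,0],[0,0,0.01,0],[0,0,0.01,0],[0,0,0.01,0],[0,0,0.01,0],[0,0,0.01,0]]]' 0 | egrep 'tcp|force|width';  python3 -m pendant '[[[0,0,-0.3,0],[0,0,-0.7,0],[0,0,-1,0],[0,0,-1,0]]]' | egrep 'tcp|force'; python3 -c "
from h import *
cv2.imwrite('pics/s5.png',cv2.resize(optics.capture('side')[150:310,200:413,::-1],(800,600)))
to(.4678,-.0107,.1,90)"
```

```text
tcp_pos: [0.6436, 0.2442, -0.0032]
wrist_force: [-0.6, -0.4, 0.4]
gripper_width: 0.995
gripper_force: 0.0
tcp_pos: [0.6469, 0.2457, 0.103]
wrist_force: [-0.3, -0.0, -0.2]
gripper_force: 0.0
shift [ 1.634 -2.647 -0.018] turn -0.027 alt 1.544 j6 -127.0 t 17.9
```

View pics/s5.png

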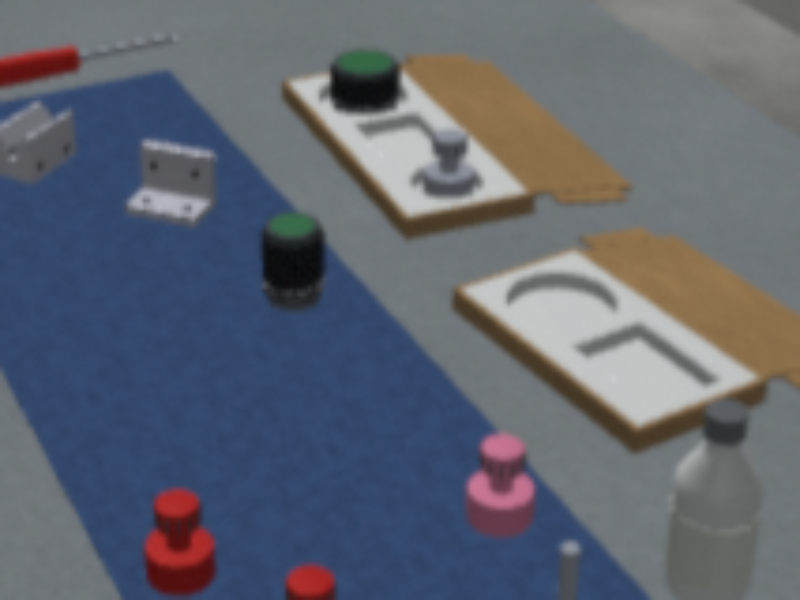

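The wide lens (365,85) and the weight (450,170) sit in their pockets. Now the slim lens at (292,258).

```bash
python3 -m pendant '[[[0.27,-0.44,0,0],[0.55,-0.88,0,0],[0.55,-0.88,0,0]]]' 0 >/dev/null; python3 -m pendant '[[[0.27,-0.44,0,0],[0.55,-0.88,0,0],[0.55,-0.88,0,0]]]' >/dev/null; python3 -m pendant '[[[0.27,-0.44,0,0],[0.54,-0.88,0,-0.02],[0.54,-0.88,0,-0.02],[0.54,-0.88,0,-0.02],[0.54,-0.88,0,-0.02]]]' | egrep 'tcp|width'; python3 -c "
from h import *
to(.4678,-.0107,.0066,90)"
```

```text
tcp_pos: [0.4668, -0.0102, 0.0967]
gripper_width: 1.0
shift [-0.01  -0.005  0.901] turn -0.006 alt 1.564 j6 -110.0 t 19.0
```

```bash
python3 -m pendant '[[[-0.01,0,0.3,0],[-0.01,0,0.6,0],[-0.01,0,0.9,0],[-0.01,0,0.9,0],[-0.01,0,0.9,0]]]'| egrep 'tcp|force';  python3 -m pendant '[[[0,0,0,0],[0,0,0,0],[0,0,0,0],[0,0,0,0],[0,0,0,0],[0,0,0,0],[0,0,0,0]]]' 1| egrep 'tcp|force|width'; python3 -m pendant '[[[0,0,-0.2,0],[0,0,-0.5,0],[0,0,-0.9,0],[0,0,-0.9,0]]]'| egrep 'tcp|force|width'; python3 -c "
from h import *
to(.6229,-.1198,.1,97)"
```

```text
tcp_pos: [0.4676, -0.0101, 0.0066]
wrist_force: [-0.3, 0.8, 1.0]
gripper_force: 0.0
tcp_pos: [0.4669, -0.0107, 0.0069]
wrist_force: [-0.5, 0.5, 1.6]
gripper_width: 0.497
gripper_force: 30.1
tcp_pos: [0.4704, -0.01, 0.1013]
wrist_force: [1.0, -0.2, -2.1]
gripper_width: 0.498
gripper_force: 30.1
shift [-1.538 -1.08   0.026] turn -0.067 alt 1.504 j6 -109.0 t 20.6
```

```bash
python3 -m pendant '[[[-0.38,-0.27,0,0],[-0.77,-0.54,0,0],[-0.77,-0.54,0,0]]]' >/dev/null; python3 -m pendant '[[[-0.38,-0.27,0,0],[-0.77,-0.54,0,-0.06],[-0.77,-0.54,0,-0.06],[-0.77,-0.54,0,-0.06]]]' >/dev/null; python3 -m pendant '[[[0,0,0.25,0],[0,0,0.5,0],[0,0,0.5,0],[0,0,0.5,0]]]'| egrep 'tcp|wrist';  python3 -c "
from h import *
to(.6229,-.1198,.0117,97)"
```

```text
tcp_pos: [0.6184, -0.1204, 0.0467]
wrist_force: [-0.2, -0.4, -0.2]
shift [-0.046  0.001  0.35 ] turn -0.007 alt 1.563 j6 -88.0 t 21.7
```

```bash
python3 -m pendant '[[[-0.04,0,0.1,0],[-0.04,0,0.2,0],[-0.04,0,0.28,0],[-0.04,0,0.31,0],[-0.04,0,0.31,0]]]'| egrep 'tcp|wrist'; python3 -m pendant '[[[0,0,0.01,0],[0,0,0.02,0],[0,0,0.03,0],[0,0,0.04,0],[0,0,0.04,0]]]'| egrep 'tcp|force'
```

```text
tcp_pos: [0.6227, -0.1205, 0.0149]
wrist_force: [-0.3, -0.6, -2.9]
tcp_pos: [0.6235, -0.1204, 0.012]
wrist_force: [-1.0, -0.0, -1.6]
gripper_force: 30.1
```

```bash
python3 -m pendant '[[[0,0,0.01,0],[0,0,0.015,0],[0,0,0.015,0]]]'| egrep 'tcp|wrist'; python3 -m pendant '[[[0,0,0,0],[0,0,0,0],[0,0,0,0],[0,0,0,0],[0,0,0,0],[0,0,0,0]]]' 0 | egrep 'tcp|force|width';  python3 -m pendant '[[[0,0,-0.3,0],[0,0,-0.7,0],[0,0,-1,0],[0,0,-1,0]]]' | egrep 'tcp|wrist'; python3 -c "
from h import *
to(.3605,.2700,.09,-53);to(.444,.161,.09,43.5)"
```

```text
tcp_pos: [0.6236, -0.1204, 0.0119]
wrist_force: [-2.0, 1.7, 6.5]
tcp_pos: [0.6233, -0.1204, 0.0101]
wrist_force: [-0.2, 1.1, 0.5]
gripper_width: 0.945
gripper_force: 0.0
tcp_pos: [0.6268, -0.1207, 0.1159]
wrist_force: [0.5, 0.4, 0.9]
shift [2.23  4.172 0.227] turn -0.269 alt 1.302 j6 -88.0 t 24.0
shift [1.517 2.998 0.237] turn 0.46 alt -1.111 j6 -88.0 t 24.0
```

```bash
python3 -m pendant '[[[0.19,0.37,0,0],[0.38,0.75,0,0],[0.38,0.75,0,0]]]' 0 >/dev/null; python3 -m pendant '[[[0.19,0.37,0,0],[0.38,0.75,0,0],[0.38,0.75,0,0]]]' >/dev/null; python3 -m pendant '[[[0.19,0.37,0,0],[0.38,0.75,0,0],[0.38,0.75,0,0]]]' >/dev/null; python3 -m pendant '[[[0.19,0.37,0,0],[0.38,0.75,0,0],[0.38,0.75,0,0]]]' >/dev/null; python3 -m pendant '[[[0,0,0,-0.56],[0,0,0,-0.56],[0,0,0,-0.56],[0,0,0,-0.56],[0,0,0,-0.56],[0,0,0,-0.56],[0,0,0,-0.56],[0,0,0,-0.56]]]' >/dev/null; python3 -m pendant '[[[0,0,0,-0.55],[0,0,0,-0.55],[0,0,0,-0.55],[0,0,0,-0.55],[0,0,0,-0.55],[0,0,0,-0.55],[0,0,0,-0.55],[0,0,0,-0.55]]]' | egrep tcp;  python3 -c "
from h import *
to(.444,.161,-.0034,43.5)
s=sense();print(s['joints'].round(0))"
```

```text
tcp_pos: [0.4412, 0.1607, 0.11]
shift [ 0.017 -0.023  1.134] turn -0.0 alt 1.57 j6 4.0 t 26.8
[ 40.  12. -28.   0. -50.   4.]
```

```bash
python3 -m pendant '[[[0.02,-0.02,0.3,0],[0.02,-0.02,0.6,0],[0.02,-0.02,0.6,0],[0.02,-0.02,0.6,0]]]'| egrep 'tcp|wrist';  python3 -m pendant '[[[0,0,0.2,0],[0,0,0.4,0],[0,0,0.53,0],[0,0,0.53,0],[0,0,0.53,0]]]'| egrep 'tcp|wrist';  python3 -m pendant '[[[0,0,0,0],[0,0,0,0],[0,0,0,0],[0,0,0,0],[0,0,0,0],[0,0,0,0],[0,0,0,0],[0,0,0,0]]]' 1| egrep 'tcp|force|width'; python3 -c "
from h import *
to(.444,.161,-.0034,43.5)"
```

```text
tcp_pos: [0.4437, 0.1609, 0.0502]
wrist_force: [0.1, -0.3, 0.8]
tcp_pos: [0.4443, 0.1622, -0.0014]
wrist_force: [0.2, 0.0, 0.8]
tcp_pos: [0.443, 0.1616, -0.0028]
wrist_force: [-0.5, -0.0, -0.3]
gripper_width: 0.355
gripper_force: 0.0
shift [ 0.011 -0.003  0.006] turn -0.002 alt 1.569 j6 3.0 t 28.5
```

```bash
python3 -m pendant '[[[0,0,0,0],[0,0,0,0],[0,0,0,0],[0,0,0,0],[0,0,0,0]]]' 1| egrep 'tcp|force|width'; python3 -m pendant '[[[0,0,-0.2,0],[0,0,-0.5,0],[0,0,-0.9,0],[0,0,-0.9,0]]]'| egrep 'force|width'; python3 -m pendant '[[[0,0,0,0.41],[0,0,0,0.41],[0,0,0,0.41],[0,0,0,0.41],[0,0,0,0.41],[0,0,0,0.41],[0,0,0,0.41]]]'| egrep 'tcp|force'; python3 -c "
from h import *
to(.6528,.1514,.09,-2.9)
cv2.imwrite('pics/s6.png',cv2.resize(optics.capture('side')[110:270,180:393,::-1],(800,600)))"
```

```text
tcp_pos: [0.4431, 0.1617, -0.0028]
wrist_force: [-0.0, -0.1, -0.1]
gripper_width: 0.111
gripper_force: 30.0
wrist_force: [1.1, 1.1, -1.2]
gripper_width: 0.115
gripper_force: 30.0
tcp_pos: [0.4423, 0.1612, 0.0864]
wrist_force: [-0.3, 0.3, -1.4]
gripper_force: 30.0
shift [-0.038 -2.107 -0.04 ] turn -0.007 alt 1.564 j6 -44.0 t 30.1
```

View pics/s6.png

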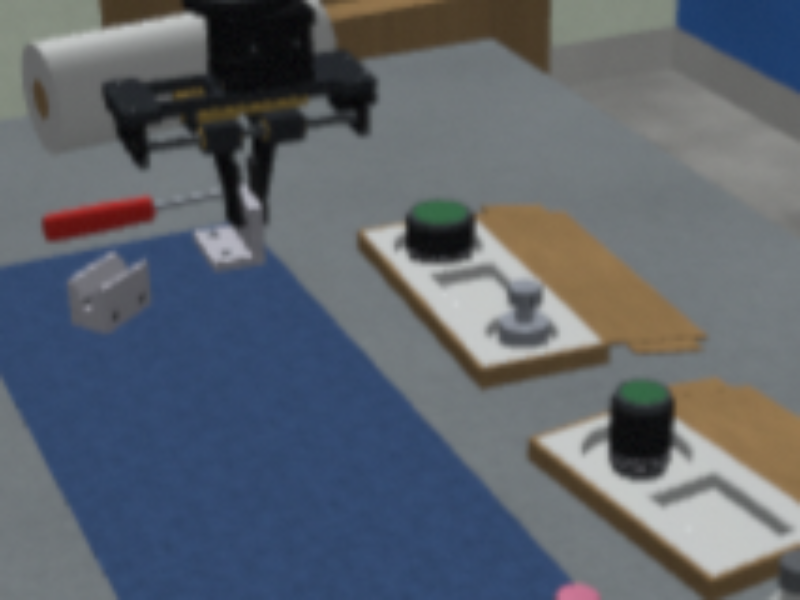

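The stop is held level by its wall at (250,220), with the wall toward +x. The slim lens (640,430) stands in its pocket. Moving the stop to its pocket.

```bash
python3 -m pendant '[[[0,-0.35,0,0],[-0.01,-0.7,0,0],[-0.01,-0.7,0,0]]]' >/dev/null; python3 -m pendant '[[[0,-0.35,0,0],[-0.01,-0.7,0,0],[-0.01,-0.7,0,0]]]' >/dev/null;  python3 -m pendant '[[[0,-0.35,0,0],[-0.01,-0.7,0,-0.007],[-0.01,-0.7,0,-0.007],[-0.01,-0.7,0,-0.007]]]' >/dev/null; python3 -m pendant '[[[0,0,0.25,0],[0,0,0.5,0],[0,0,0.5,0],[0,0,0.5,0]]]'| egrep 'tcp|force';  python3 -c "
from h import *
to(.6528,.1514,.0022,-2.9)"
```

```text
tcp_pos: [0.6518, 0.1512, 0.0375]
wrist_force: [0.9, 0.1, -0.2]
gripper_force: 30.0
shift [-0.003 -0.011  0.353] turn 0.001 alt -1.57 j6 -30.0 t 31.55
```

```bash
python3 -m pendant '[[[0,-0.01,0.1,0],[0,-0.01,0.2,0],[0,-0.01,0.3,0],[0,-0.01,0.32,0],[0,-0.01,0.32,0]]]'| egrep 'tcp|wrist';  python3 -m pendant '[[[0,0,0.01,0],[0,0,0.02,0],[0,0,0.03,0],[0,0,0.04,0],[0,0,0.045,0],[0,0,0.045,0]]]'| egrep 'tcp|wrist'
```

```text
tcp_pos: [0.6534, 0.1509, 0.0044]
wrist_force: [0.2, -0.2, -1.5]
tcp_pos: [0.654, 0.1512, 0.0023]
wrist_force: [-2.7, -0.9, 4.9]
```

```bash
python3 -m pendant '[[[0,0,0,0],[0,0,0,0],[0,0,0,0],[0,0,0,0],[0,0,0,0],[0,0,0,0]]]' 0.5 | egrep 'tcp|force|width';  python3 -m pendant '[[[0,0,-0.3,0],[0,0,-0.7,0],[0,0,-1,0],[0,0,-1,0]]]' | egrep 'tcp|wrist'; python3 -c "
from h import *
to(.3605,.2700,.09,-53)"
```

```text
tcp_pos: [0.6538, 0.1511, 0.0006]
wrist_force: [0.6, 0.1, 0.2]
gripper_width: 0.485
gripper_force: 0.0
tcp_pos: [0.6573, 0.1523, 0.1068]
wrist_force: [1.0, 1.2, 0.6]
shift [-1.03   3.023  0.141] turn 0.438 alt -1.133 j6 -30.0 t 33.65
```

```bash
python3 -m pendant '[[[-0.13,0.38,0,0],[-0.26,0.76,0,0],[-0.26,0.76,0,0]]]' 0.2 >/dev/null; python3 -m pendant '[[[-0.13,0.38,0,0],[-0.26,0.76,0,0],[-0.26,0.76,0,0]]]' >/dev/null; python3 -m pendant '[[[-0.13,0.38,0,0],[-0.26,0.76,0,0],[-0.26,0.76,0,0]]]' >/dev/null; python3 -m pendant '[[[-0.13,0.38,0,0.07],[-0.25,0.75,0,0.44],[-0.25,0.75,0,0.44],[-0.25,0.75,0,0.44],[-0.25,0.75,0,0.44],[-0.25,0.75,0,0.44],[-0.25,0.75,0,0.44],[-0.25,0.75,0,0.44]]]' |egrep 'tcp|width';  python3 -c "
from h import *
to(.3605,.2700,-.0084,-53)"
```

```text
tcp_pos: [0.357, 0.2692, 0.1006]
gripper_width: 0.801
shift [-0.033 -0.015  1.09 ] turn -0.001 alt 1.57 j6 -111.0 t 35.35
```

```bash
python3 -m pendant '[[[-0.03,-0.01,0.3,0],[-0.03,-0.01,0.6,0],[-0.03,-0.01,0.6,0],[-0.03,-0.01,0.6,0]]]'| egrep 'tcp|wrist';  python3 -m pendant '[[[0,0,0.2,0],[0,0,0.4,0],[0,0,0.49,0],[0,0,0.49,0],[0,0,0.49,0]]]'| egrep 'tcp|wrist';  python3 -m pendant '[[[0,0,0,0],[0,0,0,0],[0,0,0,0],[0,0,0,0],[0,0,0,0],[0,0,0,0],[0,0,0,0],[0,0,0,0]]]' 1| egrep 'tcp|force|width'; python3 -m pendant '[[[0,0,-0.2,0],[0,0,-0.5,0],[0,0,-1,0],[0,0,-1,0]]]'| egrep 'force|width'; python3 -c "
from h import *
to(.6338,-.2091,.09,6.9)"
```

```text
tcp_pos: [0.3597, 0.2701, 0.0409]
wrist_force: [0.2, 0.5, 1.0]
tcp_pos: [0.3599, 0.271, -0.0072]
wrist_force: [-0.0, -0.4, -0.1]
tcp_pos: [0.3593, 0.2703, -0.0081]
wrist_force: [-1.5, 0.6, 2.0]
gripper_width: 0.411
gripper_force: 30.0
wrist_force: [0.4, 0.8, -1.8]
gripper_width: 0.415
gripper_force: 30.0
shift [ 0.718 -5.493  0.046] turn -0.524 alt 1.046 j6 -111.0 t 37.45
```

```bash
python3 -m pendant '[[[0.06,-0.45,0,0],[0.12,-0.92,0,0],[0.12,-0.92,0,0]]]' >/dev/null; python3 -m pendant '[[[0.06,-0.45,0,0],[0.12,-0.92,0,0],[0.12,-0.92,0,0]]]' >/dev/null; python3 -m pendant '[[[0.06,-0.45,0,0],[0.12,-0.92,0,0],[0.12,-0.92,0,0]]]' >/dev/null; python3 -m pendant '[[[0.06,-0.45,0,0],[0.12,-0.92,0,0],[0.12,-0.92,0,0]]]' >/dev/null; python3 -m pendant '[[[0.06,-0.45,0,0],[0.12,-0.92,0,0],[0.12,-0.92,0,0]]]' >/dev/null; python3 -m pendant '[[[0.06,-0.45,0,-0.07],[0.12,-0.9,0,-0.52],[0.12,-0.9,0,-0.52],[0.12,-0.9,0,-0.52],[0.12,-0.9,0,-0.52],[0.12,-0.9,0,-0.52],[0.12,-0.9,0,-0.52],[0.12,-0.9,0,-0.52]]]' |egrep 'tcp|force';  python3 -c "
from h import *
to(.6338,-.2091,-.003,6.9)"
```

```text
tcp_pos: [0.6297, -0.212, 0.0905]
wrist_force: [0.5, -0.4, -1.9]
gripper_force: 30.0
shift [-0.023 -0.046  0.935] turn -0.005 alt 1.566 j6 11.0 t 39.75
```

```bash
python3 -m pendant '[[[-0.02,-0.04,0.3,0],[-0.02,-0.04,0.6,0],[-0.02,-0.04,0.6,0],[-0.02,-0.04,0.6,0]]]'| egrep 'tcp|wrist';  python3 -m pendant '[[[0,0,0.1,0],[0,0,0.2,0],[0,0,0.28,0],[0,0,0.3,0],[0,0,0.3,0]]]'| egrep 'tcp|wrist';  python3 -m pendant '[[[0,0,0.01,0],[0,0,0.02,0],[0,0,0.03,0],[0,0,0.04,0],[0,0,0.04,0]]]'| egrep 'tcp|wrist'; python3 -c "
from h import *
to(.6338,-.2091,-.003,6.9)"
```

```text
tcp_pos: [0.6339, -0.2108, 0.0314]
wrist_force: [0.2, -0.1, -0.7]
tcp_pos: [0.6338, -0.2114, 0.0012]
wrist_force: [-0.4, 0.0, -1.3]
tcp_pos: [0.6341, -0.2114, -0.0023]
wrist_force: [-0.5, 0.1, -1.9]
shift [-0.023  0.     0.007] turn -0.005 alt 1.566 j6 11.0 t 41.15
```

```bash
python3 -m pendant '[[[0,0,0.01,0],[0,0,0.015,0],[0,0,0.015,0]]]'| egrep 'tcp|wrist'; python3 -m pendant '[[[0,0,0,0],[0,0,0,0],[0,0,0,0],[0,0,0,0],[0,0,0,0],[0,0,0,0]]]' 0.1 | egrep 'tcp|force|width';  python3 -m pendant '[[[0,0,-0.3,0],[0,0,-0.7,0],[0,0,-1,0],[0,0,-1,0]]]' | egrep 'tcp|wrist';python3 -m pendant '[[[0,0.4,-0.3,0],[0,0.8,-0.7,0],[0,1,-1,0],[0,1,-1,0]]]' >/dev/null;python3 -m pendant '[[[0.4,0.3,0,0],[0.8,0.6,0,0],[1,0.9,0,0],[1,0.9,0,0]]]' | egrep tcp; python3 -c "
from h import *
cv2.imwrite('pics/s7.png',cv2.resize(optics.capture('side')[140:300,240:453,::-1],(800,600),interpolation=cv2.INTER_CUBIC))
t=optics.capture('top')[:,:,::-1]; cv2.imwrite('pics/t7f.png',t)
cv2.imwrite('pics/t7.png',cv2.resize(t[110:260,140:300+160],(800,375),interpolation=cv2.INTER_CUBIC))"
```

```text
tcp_pos: [0.6343, -0.2114, -0.0031]
wrist_force: [-1.3, 0.6, 2.0]
tcp_pos: [0.6342, -0.2114, -0.0038]
wrist_force: [-0.8, 0.6, -0.2]
gripper_width: 0.851
gripper_force: 0.0
tcp_pos: [0.6378, -0.2122, 0.1023]
wrist_force: [-0.1, 0.3, 0.8]
tcp_pos: [0.4531, -0.3335, 0.1951]
```

View pics/s7.png

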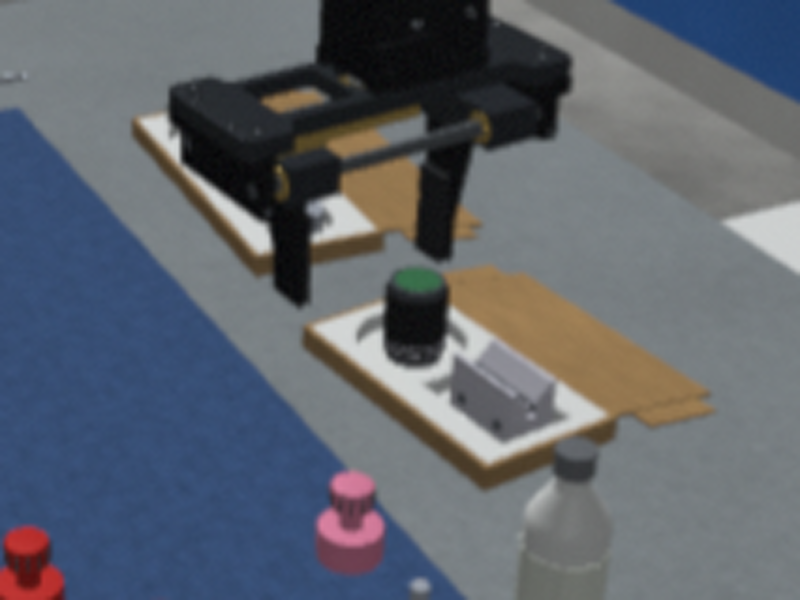

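View pics/t7.png

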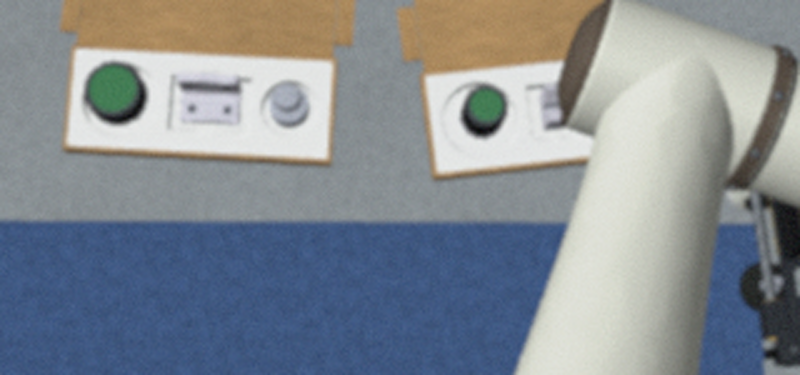

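All five pieces sit in their pockets; the arm hides the V-block in the top view. I'll check the offsets numerically once the arm is out of the way.

```bash
python3 -m pendant '[[[0.3,-0.4,0,0],[0.6,-0.8,0,0],[0.9,-1,0,0],[0.9,-1,0,0]]]' | egrep tcp;python3 -m pendant '[[[0.3,0.4,0,0],[0.6,0.7,0,0],[0.6,0.7,0,0],[0.6,0.7,0,0],[0.6,0.7,0,0]]]' | egrep 'tcp|force'; python3 - <<'E'
from h import *
im=optics.capture("top")[:,:,::-1].copy(); cv2.imwrite("pics/t8.png",im)
H,S,V=cv2.split(cv2.cvtColor(im,cv2.COLOR_BGR2HSV))
def loc(p,o,yd):
    y=np.array([np.cos(np.radians(yd)),np.sin(np.radians(yd))]); x=np.array([y[1],-y[0]]); d=p-np.array(o); return (np.array([d@x,d@y])*1000).round(1)
C3=((.6383,.1622),87.09);C2=((.6285,-.1655),96.92)
g=(H>45)&(H<85)&(S>60)
for n,b,z,C in(("wide",(165,125,205,165),.046,C3),("slim",(315,135,350,170),.064,C2)):
    M=cv2.moments(blobs(g,b)); print(n,loc(cast([(M["m10"]/M["m00"],M["m01"]/M["m00"])],z)[0],*C))
# darker than foam
d=(V<215)
for n,b,z,C in(("weight",(244,138,268,165),.024,C3),("astop",(205,138,238,164),.03,C3),("vblock",(352,140,388,170),.035,C2)):
    c=blobs(d,b); x,y,w,h=cv2.boundingRect(c); print(n,(x,y,w,h),loc(cast([(x+w/2-.5,y+h/2-.5)],z)[0],*C))
E
```

```text
tcp_pos: [0.5687, -0.4111, 0.1924]
tcp_pos: [0.5033, -0.4761, 0.1961]
wrist_force: [-0.2, 0.4, -0.8]
gripper_force: 0.0
wide [ 2.4 82.5]
slim [ 1.9 45.5]
weight (244, 141, 21, 21) [  2.5 -86.8]
astop (206, 138, 32, 25) [-1.  -6.6]
vblock (352, 140, 32, 23) [  1.5 -41. ]
```

```bash
python3 -c "
from station import r
print(r.finish_job())"
```

```text
the job is handed in; nothing more can be done
None
```

I put all five pieces in their pockets, set down and released, and handed the job in at about 42 s; the hand-in call returned no verdict, and the last camera check put every piece within its position limits (the angle stop and V-block figures there are rough).

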